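# Put returned packing plates away in the slotted rack

### The job

Take the two U-shaped packing plates standing in the returns tray and put them away upright, legs down, in the slotted rack on the counter, each in the narrowest slot that will take it. Feel for the slot, because its two slotted blocks may each be clamped a little off their marks, and press each plate down gently past its spring strip until it stands fully home on the slot's floor; do not force it against the rack, and leave the other things where they are.

Things in the scene. Friction and masses are not known exactly. Their poses are not given: they have to be found in the camera images.
- plate14_mid (a point): U-shaped steel packing plate 14 mm thick, 56 wide, 64 tall, about 340 g, standing on its two 20 mm wide legs (throat between them 16 wide, 36 tall; grip the solid bridge above, 30 tall). Point at its centre, 32 above its foot. z up, x along the width, y through the thickness. Starts in one of the returns tray's two grooves, which one varies.
- plate10_mid (a point): U-shaped steel packing plate 10 mm thick, 56 wide, 64 tall, about 245 g, standing on its two 20 mm wide legs (throat between them 16 wide, 36 tall; grip the solid bridge above, 30 tall). Point at its centre, 32 above its foot. z up, x along the width, y through the thickness. Starts in one of the returns tray's two grooves, which one varies.
- rack_mid (a point): Middle of the rack's base, at the height of the blocks' flat top face, 46 above the counter. y runs along the row of slots, x along each slot's length, z up. Slots are 70 long inside (closed ends, 5 lower than the top face), 24 deep below the top face; mouth edges have 1.5 mm bevels at 45 degrees, so a mouth is 3 mm wider than its slot. A plate that is home has its centre 8 above this point.
- rack: Fixed rack, origin under its middle; grey base 320 x 120 x 12 with two aluminium blocks, 84 deep, clamped on it. Wide block: slots along x for 18 and 14 mm plates, at y = +84, +34, 19.5 and 15.5 wide. Narrow block: slots for 10 and 6, at y = -36, -90, 11.5 and 7.5 wide; the last holds its plate (fixed, 40 above the top face). Each block is clamped up to 13 mm off these y's.
- mark14 (a point): Where the 14 mm slot would be, at the top face, were the wide block on its mark; a point of the base. Its clamp holes are elongated: the real slot lies anywhere up to 13 mm to either side along y, to be found by feel (slide the plate's foot lightly over the flat top face until it drops) or sight. The top face reaches 30 from the slot's middle on the -y side, then a gap. Axes as rack_mid.
- mark10 (a point): The same mark for the 10 mm slot on the narrow block, with its own shift; top face on its -y side 30 or more. In each empty slot's +y wall a beaded spring strip, 12 below the top face, stands 2 out into the slot and yields sideways at 5 to 7 N: a plate of the right thickness drags on it and must be pressed down with some 2 to 8 N to reach the floor; let go above it, it stays proud.
- plate14: the 14 mm plate as a whole; origin at its foot
- plate10: the 10 mm plate as a whole; origin at its foot
- tray: grey plastic returns tray 130 x 170 x 18 high, fixed; origin under its middle. Two grooves along its x, centred at x = -24, y = +38 and -38 mm, floor 6 above the counter, 18 wide, 74 long, ribs 12 high, hold the two plates; a pocket on the +x side holds a small ring
- spacer_ring: Bystander: small steel ring, 32 outside diameter, 12 high, loose in the tray's pocket. Origin under its middle; leave it alone.
- tape_roll: Bystander: cardboard tape ring, 84 diameter, 25 high, lying on the counter near the robot. Origin under its middle; leave it alone.
- carton: Bystander: closed cardboard carton 75 x 110 x 50 high. Origin under its middle; leave it alone.
- parts_drawer: Bystander: grey steel drawer with nuts, 150 x 100 x 60 high. Origin under its middle; leave it alone.
- mug: Bystander: white mug, 80 diameter, 95 high. Origin under its middle; leave it alone.
- bolt: Bystander: steel hex bolt 80 long, lying on the counter. Origin under its head; leave it alone.
- screwdriver: Bystander: screwdriver lying on the counter. Origin under its middle; leave it alone.
Things that resemble listed ones, but are neither listed nor needed, are in the scene too. Leave any orange look-alike of the plate10 alone.

How it is judged (in metres and radians):
On the way:
1. one of the plates is home in its own slot (((z of plate14_mid in the frame of rack_mid below 0.0108 m and y of plate14_mid in the frame of rack_mid between 0.0185 and 0.0495 m and x of plate14_mid in the frame of rack_mid between -0.012 and 0.012 m and angle between plate14_mid's own z axis and vertical below 0.09 rad and angle between the x axis of plate14_mid and the x axis of rack_mid, either way round below 0.09 rad) or (z of plate10_mid in the frame of rack_mid below 0.0108 m and y of plate10_mid in the frame of rack_mid between -0.0515 and -0.0205 m and x of plate10_mid in the frame of rack_mid between -0.012 and 0.012 m and angle between plate10_mid's own z axis and vertical below 0.09 rad and angle between the x axis of plate10_mid and the x axis of rack_mid, either way round below 0.09 rad))), for 0.2 s.
At the end, for the whole second after the job is handed in: The 14 mm plate stands in the 14 mm slot and the 10 mm plate in the 10 mm slot, each on the slot's floor (foot within 2.8 mm of it), upright and lined up with the slot (within 5 degrees), at rest and released (z of each of plate14_mid, plate10_mid in the frame of rack_mid below 0.0108 m and y of plate14_mid in the frame of rack_mid between 0.0185 and 0.0495 m and x of plate14_mid in the frame of rack_mid between -0.012 and 0.012 m and angle between each of plate14_mid, plate10_mid's own z axis and vertical below 0.09 rad and angle between the x axis of each of plate14_mid, plate10_mid and the x axis of rack_mid, either way round below 0.09 rad and y of plate10_mid in the frame of rack_mid between -0.0515 and -0.0205 m and x of plate10_mid in the frame of rack_mid between -0.012 and 0.012 m and linear speed of each of plate14, plate10 below 0.02 m/s); the robot touches nothing.
It fails at once if plate14 pressed against the rack with more than 60 N (the spring strip's squeeze included) (contact force between plate14 and rack above 60 N).
It fails at once if plate10 pressed against the rack with more than 60 N (the spring strip's squeeze included) (contact force between plate10 and rack above 60 N).
It fails at once if robot hits the rack with more than 25 N (contact force between any of the fingers, the arm and rack above 25 N).
It fails at once if a bystander moved more than 30 mm (distance of any of spacer_ring, tape_roll, carton, parts_drawer, mug, bolt, screwdriver from where it was at the start of the episode above 0.03 m).
It also fails if it takes over 72 s, if anything falls off the work surface, if the arm or the gripper's body presses on something with over 40 N, if the wrist force passes 120 N, or if a joint passes its speed limit or range.

### The arm

A 7-joint arm with a two-finger parallel gripper is mounted at the origin on the work surface. World frame = base frame: x ahead of the robot, y to its left, z up, the work surface at z = 0. Lengths are in mm, angles in rad, forces in N, time in s.
With the tool pointing down it reaches from about 400 to 875 mm from the base axis. Payload 4.4 kg.
Tool frame: the origin (TCP) lies at the very end of the fingers, on their centre line; the grasp point (between the pads) lies 19 mm behind it; y points along the fingers, x is the direction in which the jaws open and shut, and the axes are right-handed (so a half turn about y gives the same grasp; the last joint's range is limited). The gripper opens to 85 mm and grips with 20 to 120 N. Pads are 22 mm wide; open, the fingers measure 114 mm over their backs; the gripper's body (76 mm by 85 mm) begins 54 mm behind the grasp point. The pads swing forward as they close: fully open they stand 13 mm farther back than shut.
Start: joints at [-1.281, 0.628, 0.038, 1.517, -0.027, 0.996, -0.02], TCP at [226.398, 609.312, 231.313] pointing down, gripper open.
Joint ranges: [-3.06, 3.06], [-0.37, 2.12], [-1.25, 1.32], [0.18, 2.47], [-1.1, 4.24], [0.23, 1.98], [-2.94, 2.94]. Speed limits (rad/s): [2.57, 2.57, 3.14, 3.14, 3.14, 3.14, 3.14].

### API

Orientations are given as [roll, pitch, yaw] about the fixed x, y, z axes, in that order (R = Rz(yaw) Ry(pitch) Rx(roll)).
In Python, from cell import readout, eyes, finish_job gives the robot as it stands. The module is installed in compiled form; this text tells all that it offers.
- The arm moves only by the tool apply_moves, never from a script. Its argument "commands" is a list that holds one entry, the list of rows, each a list of 6 numbers: the shift along the tool's x, y, z in units of 0.04 m (1.0 is 0.04 m), then the turn, a rotation vector about the tool's x, y, z in units of 5 degrees (1.0 is 5 degrees). A call has 1 to 8 rows; each row shifts and turns the pose as measured when the row begins, along the tool's axes as they then stand; what a row does not reach is not made up. A row lasts 1/12 s, in which the tool goes at most 41.7 mm and 7.16 degrees, less where a joint would pass 70% of its speed; a pose out of reach is approached as far as the arm can. A call with a number of a shift or a turn outside -1 to 1 is refused whole. A call with a gripper value outside its range is refused whole. "claw" is the finger opening in mm, from 0 to 85.4, set as the call begins (left out, the last holds). The fingers move at their own pace and stop on an object; the grip force is fixed at half the most. Time passes only in rows, so rows that do not move let the fingers close. It gives the time, the measured TCP pose, the force and the opening at its end, in the units of the state.
- readout.read_state(): the state, without advancing time (a new reading comes with each control period).
- eyes.get_image(name): name is "side" or "top" or "wrist"; returns a dict with "image" (480x640x3 uint8, red, green, blue), "mtx" (3x3 intrinsics, pixels), "rvec" (rotation vector, rad) and "tvec" (3), from world to camera coordinates, as OpenCV has them. Camera axes: x right, y down, z forward; pixel columns grow to the right and rows downward; lengths in mm; the calibration is good to about 2 mm. The wrist camera is an equidistant fisheye: a pixel r from the principal point sees the ray r / f radians off the axis. A picture is of the moment at which its call begins. There is no depth.
- finish_job(): hands the job in, once; it reports no verdict.
The state is a dict: "clock": time; "qpos": joint angles; "qd": joint speeds; "tau": joint torques, N m; "eef_pos": TCP position; "tool_rot": TCP orientation; "force": force on the tool from outside, world axes, zero at the start; "torque": the same for the moment, N m; "width": finger opening in mm.
Only numpy, scipy, OpenCV 4.12 (cv2) and the standard library are available. Lean on these libraries where they do the work, as an engineer would, in place of code of your own. Each camera call takes 0.05 s, during which the arm holds its last target. There are 200 camera calls.

## Working session

There is one attempt and no reset: what is moved stays moved. The work goes in short steps, Python scripts to look and compute and a tool call to move; the robot and the scene stay as the last step left them, time stands still between calls to the robot, and variables do not carry over. Pictures are saved under pics/ and viewed, about 8 in all and at most 12, crops included, and the job is handed in when it is done.

Besides the shell and the picture viewer there is one more tool, called after "Call:" by a JSON object that holds its "method" and its "body", one argument or row to a line. apply_moves: Moves the arm, as the interface text tells. Shifts and turns lie within -1 to 1; 1 stands for 0.04 m of shift or 5 degrees of turn. Its arguments: {"type":"object","properties":{"commands":{"type":"array"},"claw":{"type":"number"}},"required":["commands"]}

```bash
mkdir -p pics
cat > h.py <<'E'
import cv2,numpy as np
from cell import readout,eyes
def ray(c,uv):
    R,_=cv2.Rodrigues(np.array(c['rvec'],float));t=np.array(c['tvec'],float).ravel()
    p=cv2.undistortPoints(np.array([[uv]],float),np.array(c['mtx'],float),None)[0,0]
    return -R.T@t, R.T@np.array([p[0],p[1],1.])
def onz(c,uv,z):
    o,d=ray(c,uv);return o+d*(z-o[2])/d[2]
def proj(c,P):
    return cv2.projectPoints(np.array(P,float).reshape(-1,1,3),np.array(c['rvec'],float),np.array(c['tvec'],float),np.array(c['mtx'],float),None)[0].reshape(-1,2)
def save(c,n): cv2.imwrite(n,c['image'][:,:,::-1])
E
python3 - <<'E'
from h import *
import pickle
for n in('top','side'):
    c=eyes.get_image(n);save(c,f'pics/{n}0.png');pickle.dump(c,open(n+'.pkl','wb'))
    print(n,ray(c,(320,240)))
print(readout.read_state())
E
```

```text
top (array([ 484.82814137,  -15.55422649, 1161.69397504]), array([ 0.04185997,  0.00750034, -0.99910555]))
side (array([-239.09275612, -760.84101096,  900.43745179]), array([ 0.5653536 ,  0.55104896, -0.61377593]))
{'clock': 0.1, 'qpos': array([-1.28084061,  0.62924928,  0.03844797,  1.51825853, -0.02701857,
        0.99628342, -0.02000302]), 'qd': array([-0.00019799, -0.00157276,  0.00120782, -0.00248318,  0.00034849,
        0.00224723, -0.00058334]), 'tau': array([ 2.31140955e-03, -5.64538336e+01,  1.23026960e+00, -1.93978286e+01,
        1.12002832e-02,  5.31955171e-03, -5.63572101e-06]), 'eef_pos': array([226.17069857, 608.79675772, 230.48693858]), 'tool_rot': array([-1.57079899,  0.00168079,  1.2150251 ]), 'force': array([ 0.14986362,  0.72940011, -1.14194526]), 'torque': array([ 0.00446276, -0.05307516, -0.01414276]), 'width': 85.25903624180947}
```

View pics/top0.png

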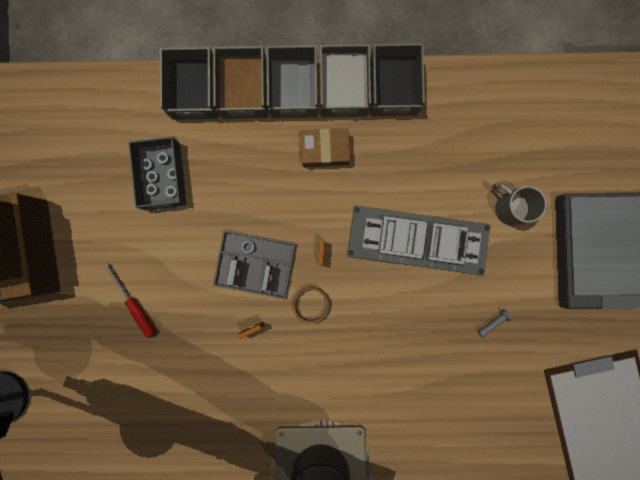

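View pics/side0.png

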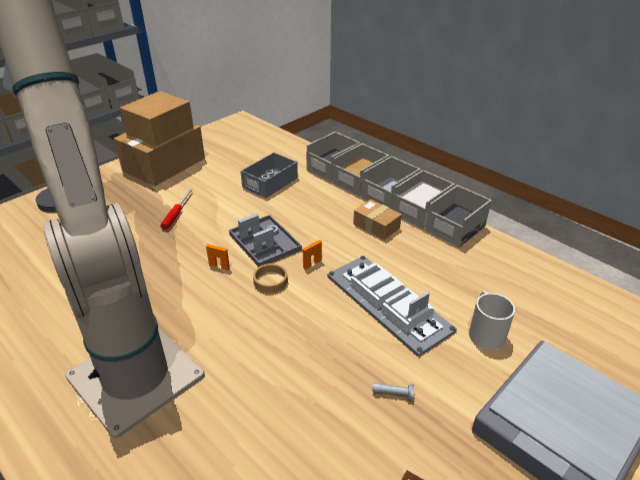

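The top view shows the tray at (255,265) holding two grey plates near (235,270) and (270,277). The rack is at (420,240), and two orange look-alikes stand outside the tray at (320,250) and (252,330). The steel-grey plates in the tray are the ones meant. I'll confirm that with an enlarged crop.

Run:
```python
from h import *
import pickle
t=pickle.load(open('top.pkl','rb'));s=pickle.load(open('side.pkl','rb'))
a=cv2.resize(t['image'][222:304,208:304],None,fx=4.1,fy=4.1,interpolation=cv2.INTER_CUBIC)
b=cv2.resize(t['image'][200:282,342:442+53],None,fx=2.95,fy=4.1,interpolation=cv2.INTER_CUBIC)
c=cv2.resize(s['image'][205:265,225:305],None,fx=4.3,fy=4.3,interpolation=cv2.INTER_CUBIC)
d=cv2.resize(s['image'][250:355,325:460],None,fx=2.45,fy=2.45,interpolation=cv2.INTER_CUBIC)
im=np.zeros((600,800,3),np.uint8)
for p,(y,x) in ((a,(0,0)),(b,(0,397)),(c,(340,0)),(d,(340,400))):
    h,w=p.shape[:2];h=min(h,600-y);w=min(w,800-x);im[y:y+h,x:x+w]=p[:h,:w]
cv2.imwrite('pics/crop1.png',im[:,:,::-1])
```

```text
(no output)
```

View pics/crop1.png

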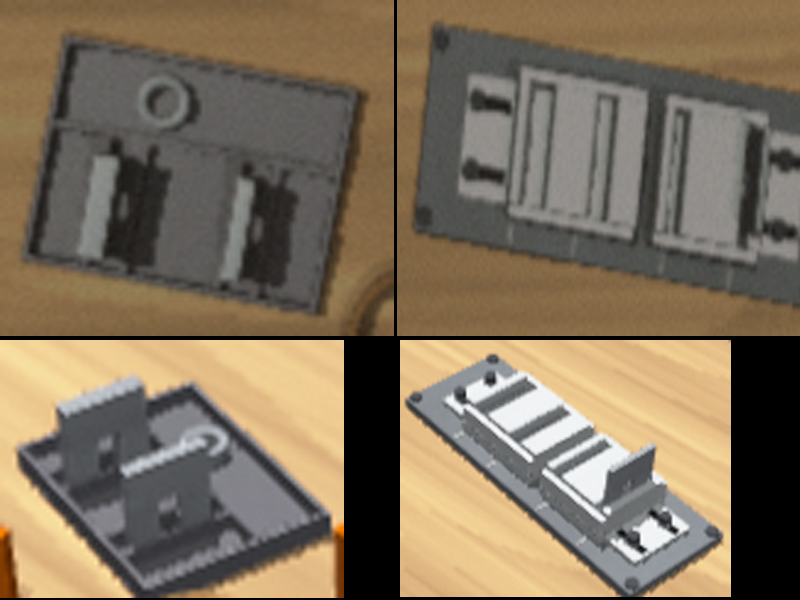

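The left plate (tray +y groove) shows about 26 px wide in the crop, so it is the 14 mm plate. The right one, about 18 px, is the 10 mm plate. The slots also show: 18 at crop x≈540, 14 at ≈600 and 10 at ≈675. Next I'll measure them in millimetres.

Run:
```python
from h import *
import pickle
t=pickle.load(open('top.pkl','rb'));I=t['image']
hsv=cv2.cvtColor(I,cv2.COLOR_RGB2HSV)
m=((hsv[...,1]<70)*255).astype(np.uint8)
def rect(x0,x1,y0,y1,z):
    k=np.zeros_like(m);k[y0:y1,x0:x1]=m[y0:y1,x0:x1]
    c=max(cv2.findContours(k,0,2)[0],key=cv2.contourArea)
    P=np.array([onz(t,p[0],z)[:2] for p in c],np.float32)
    r=cv2.minAreaRect(P);return r
rk=rect(340,494,195,285,12);tr=rect(205,303,222,308,16)
print('rack',rk,'tray',tr)
# plate tops: bright in tray
g=I.max(2);k=np.zeros_like(m)
k[255:295,218:292]=((g[255:295,218:292]>130))*255
for c in cv2.findContours(k,0,2)[0]:
    if cv2.contourArea(c)<30: continue
    msk=np.zeros_like(m);cv2.drawContours(msk,[c],-1,255,-1)
    ys,xs=np.nonzero(msk);w=g[ys,xs].astype(float)-110
    P=np.array([onz(t,(a,b),70)[:2] for a,b in zip(xs,ys)])
    print('plate',P.mean(0),cv2.minAreaRect(P.astype(np.float32)),xs.mean(),ys.mean(),len(xs))
# rectified rack at z=46, 0.5mm/px
(cx,cy),_,_=rk
def axes(r):
    b=cv2.boxPoints(r);e=[b[1]-b[0],b[2]-b[1]];L=max(e,key=np.linalg.norm)
    yv=L/np.linalg.norm(L); yv=yv*np.sign(yv[1]); return yv,np.array([yv[1],-yv[0]])
yv,xv=axes(rk);print('rack yaw deg',np.degrees(np.arctan2(xv[1],xv[0])))
yy=np.arange(-160,160,.5);xx=np.arange(-60,60,.5)
def warp(z):
    P=np.array([np.r_[np.array([cx,cy])+x*xv+y*yv,z] for x in xx for y in yy])
    uv=proj(t,P).astype(np.float32).reshape(len(xx),len(yy),2)
    return cv2.remap(I,uv,None,cv2.INTER_CUBIC)
W=warp(46.);G=W.mean(2)
p=G[60:180].mean(0) # x -30..30
for y in range(-110,110,2): print(y,int(p[np.searchsorted(yy,y)]),end='; ')
cv2.imwrite('pics/rect.png',np.vstack([W,warp(12.)])[::-1,::-1,::-1])
```

```text
rack ((529.3430786132812, -236.43844604492188), (319.0484924316406, 119.86580657958984), 81.245361328125) tray ((479.001953125, 147.25302124023438), (170.72146606445312, 129.41783142089844), 78.62709045410156)
plate [418.80467433 190.2365529 ] ((421.7215270996094, 177.75286865234375), (84.15026092529297, 15.425581932067871), 89.14945983886719) 231.36024844720498 291.90683229813664 161
plate [451.19163091 114.81672513] ((450.27630615234375, 114.81227111816406), (5.826756000518799, 48.958885192871094), 79.87743377685547) 265.3050847457627 276.7118644067797 59
plate [463.54222078 190.5947896 ] ((462.74267578125, 190.59970092773438), (9.895837783813477, 50.83808517456055), 79.49242401123047) 231.02941176470588 271.6372549019608 102
rack yaw deg -8.754644
-110 111; -108 114; -106 109; -104 97; -102 103; -100 107; -98 82; -96 53; -94 43; -92 41; -90 39; -88 43; -86 62; -84 100; -82 125; -80 131; -78 136; -76 140; -74 141; -72 142; -70 142; -68 142; -66 142; -64 142; -62 142; -60 143; -58 142; -56 142; -54 142; -52 143; -50 142; -48 142; -46 143; -44 140; -42 118; -40 78; -38 59; -36 84; -34 118; -32 119; -30 106; -28 120; -26 138; -24 134; -22 97; -20 63; -18 51; -16 55; -14 62; -12 62; -10 51; -8 75; -6 124; -4 140; -2 143; 0 143; 2 143; 4 142; 6 143; 8 143; 10 143; 12 140; 14 118; 16 79; 18 73; 20 110; 22 130; 24 137; 26 140; 28 116; 30 96; 32 116; 34 137; 36 142; 38 143; 40 143; 42 142; 44 143; 46 143; 48 143; 50 143; 52 143; 54 143; 56 143; 58 143; 60 140; 62 117; 64 83; 66 95; 68 127; 70 137; 72 141; 74 143; 76 143; 78 127; 80 95; 82 85; 84 115; 86 138; 88 142; 90 118; 92 84; 94 101; 96 118; 98 112; 100 112; 102 114; 104 115; 106 115; 108 115;
```

View pics/rect.png

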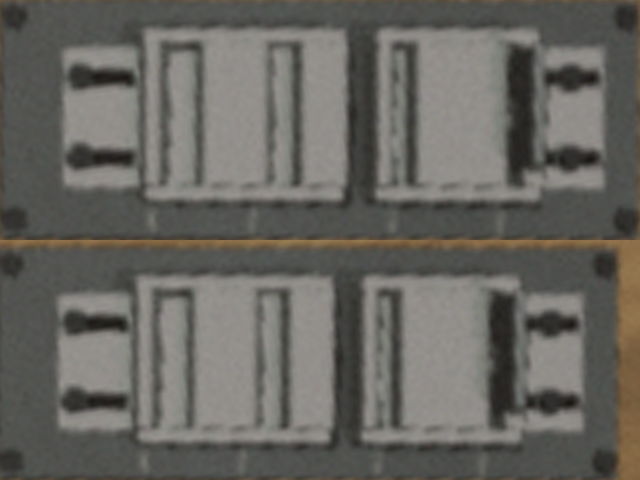

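Findings in world mm:

| Item | Position | Jaw yaw |
|---|---|---|
| plate14 (tray +y groove) | about (463, 190) | 78.6° |
| plate10 (tray -y groove) | about (449, 115) | 78.6° |
| Rack | (529.3, -236.4) | y axis at 81.2° |

The base ticks land on their nominal marks. At z=46, the 14 slot is at rack y≈+23 and the 10 slot at ≈-35. I'll move to plate14 first.

Call:
{"method": "apply_moves", "body": {
  "commands": [
    [[-0.6,0,-0.71,0,0,0],[-0.6,0,-0.71,0,0,0],[-0.6,0,-0.71,0,0,0],[-0.6,0,-0.71,0,0,0],[-0.6,0,-0.71,0,0,0],[-0.6,0,-0.71,0,0,0],[-0.6,0,-0.71,0,0,0],[-0.6,0,-0.71,0,0,0]]
  ],
  "claw": 50
}}

```text
clock: 0.77
eef_pos: [369.1, 348.4, 224.8]
tool_rot: [-1.563, 0.003, 1.235]
force: [0.8, 0.1, -0.3]
width: 49.8
```

```bash
cat > d.py <<'E'
# python3 d.py x y z yawdeg -> remaining motion in tool units
import sys,numpy as np
from scipy.spatial.transform import Rotation as Ro
from cell import readout
s=readout.read_state();R=Ro.from_euler('xyz',s['tool_rot']);T=np.array([float(v) for v in sys.argv[1:4]])
Rt=Ro.from_euler('xyz',[-np.pi/2,0,np.radians(float(sys.argv[4]))])
yv=np.array([-np.sin(np.radians(-8.755)),np.cos(np.radians(-8.755))]);xv=np.array([yv[1],-yv[0]]);d=np.array(s['eef_pos'])[:2]-[529.3,-236.4]
print('t',s['clock'],'pos',np.round(s['eef_pos'],1),'rot deg',np.round(np.degrees(s['tool_rot']),2),'F',np.round(s['force'],1),'w',round(s['width'],1))
print('rack xy',np.round([d@xv,d@yv],1),'units shift',np.round(R.inv().apply(T-s['eef_pos'])/40,3),'turn',np.round(np.degrees((R.inv()*Rt).as_rotvec())/5,2))
print('shift if turned first',np.round(Rt.inv().apply(T-s['eef_pos'])/40,3))
E
python3 d.py 463 190 150 78.6
```

```text
t 0.7667 pos [369.1 348.4 224.8] rot deg [-89.55   0.16  70.76] F [ 0.8  0.1 -0.3] w 49.8
rack xy [-247.3  553.6] units shift [-2.96   1.852 -3.535] turn [-0.09 -1.57 -0.03]
shift if turned first [-3.417  1.871 -3.083]
```

Call:
{"method": "apply_moves", "body": {
  "commands": [
    [[-0.55,0.1,-0.65,0,-0.6,0],[-0.55,0.1,-0.65,0,-0.6,0],[-0.6,0.2,-0.55,0,-0.4,0],[-0.6,0.3,-0.55,0,0,0],[-0.6,0.3,-0.55,0,0,0],[-0.5,0.4,-0.4,0,0,0],[-0.3,0.3,-0.3,0,0,0],[0,0,0,0,0,0]]
  ],
  "claw": 40
}}

```text
clock: 1.43
eef_pos: [483.9, 150.3, 153.3]
tool_rot: [-1.566, 0.005, 1.369]
force: [0.3, 0.9, 0.0]
width: 39.7
```

```bash
python3 d.py 463 190 100 78.6
```

```text
t 1.4333 pos [483.9 150.3 153.3] rot deg [-89.74   0.28  78.42] F [0.3 0.9 0. ] w 39.7
rack xy [-103.8  375.3] units shift [0.874 1.332 0.704] turn [-0.05 -0.04 -0.06]
shift if turned first [0.869 1.333 0.707]
```

Call:
{"method": "apply_moves", "body": {
  "commands": [
    [[0.3,0.3,0.25,0,0,0],[0.3,0.4,0.25,0,0,0],[0.2,0.4,0.15,0,0,0],[0,0.2,0,0,0,0],[0,0,0,0,0,0],[0,0,0,0,0,0]]
  ]
}}

```text
clock: 1.93
eef_pos: [464.0, 187.7, 99.7]
tool_rot: [-1.565, 0.005, 1.365]
force: [0.4, 0.3, 0.5]
width: 40.1
```

```bash
python3 d.py 463 190 42 78.6
python3 - <<'E'
from h import *
c=eyes.get_image('wrist');save(c,'pics/w1.png');print(c['mtx'],c['rvec'],c['tvec'])
E
```

```text
t 1.9333 pos [464.  187.7  99.7] rot deg [-89.68   0.29  78.18] F [0.4 0.3 0.5] w 40.1
rack xy [-129.   409.2] units shift [0.059 1.441 0.03 ] turn [-0.06 -0.08 -0.06]
shift if turned first [0.052 1.441 0.037]
[[371.64829954   0.         318.20426947]
 [  0.         371.64829954 236.441401  ]
 [  0.           0.           1.        ]] [-2.27262578 -1.84759189 -0.23245748] [-279.11872493 -401.19479022  146.32779418]
```

View pics/w1.png

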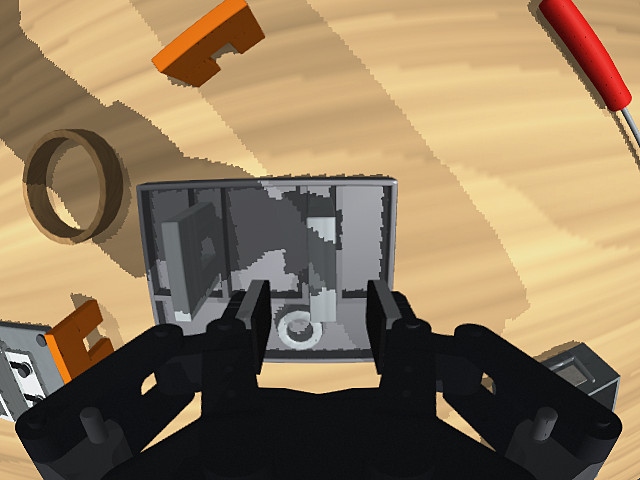

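The wrist view shows plate14's top face spanning (308..336, 217..322), midway between the fingers. The other plate is at left (185,260). I'll check the plate's centre with fisheye rays.

```bash
cat >> h.py <<'E'
def fonz(c,uv,z):
    K=np.array(c['mtx'],float);p=cv2.fisheye.undistortPoints(np.array([[uv]],float),K,np.zeros(4))[0,0]
    R,_=cv2.Rodrigues(np.array(c['rvec'],float));o=-R.T@np.array(c['tvec'],float).ravel();d=R.T@np.array([p[0],p[1],1.])
    return o+d*(z-o[2])/d[2]
E
python3 - <<'E'
from h import *
c=eyes.get_image('wrist')
P=[fonz(c,p,70)[:2] for p in((308,217),(336,217),(336,322),(311,322))]
print(np.round(P,1),np.mean(P,0))
E
```

```text
[[434.8 189.5]
 [437.5 202.5]
 [492.1 191.9]
 [489.4 179.2]] [463.4836155  190.77462045]
```

Call:
{"method": "apply_moves", "body": {
  "commands": [
    [[0.05,0.4,0.03,0,-0.08,0],[0,0.4,0,0,0,0],[0,0.3,0,0,0,0],[0,0.2,0,0,0,0],[0,0.1,0,0,0,0],[0,0,0,0,0,0]]
  ]
}}

```text
clock: 2.53
eef_pos: [470.1, 188.5, 47.7]
tool_rot: [-1.578, -0.002, 1.366]
force: [0.3, -0.3, -0.2]
width: 40.2
```

```bash
python3 d.py 463 190 42 78.6
```

```text
t 2.5333 pos [470.1 188.5  47.7] rot deg [-9.038e+01 -9.000e-02  7.827e+01] F [ 0.3 -0.3 -0.2] w 40.2
rack xy [-123.2  410.9] units shift [0.    0.14  0.181] turn [ 0.08 -0.07  0.02]
shift if turned first [0.001 0.142 0.18 ]
```

Call:
{"method": "apply_moves", "body": {
  "commands": [
    [[0.0,0.07,0.16,0.05,-0.05,0],[0,0.04,0.03,0,0,0],[0,0,0,0,0,0],[0,0,0,0,0,0]]
  ]
}}

```text
clock: 2.87
eef_pos: [463.2, 190.2, 44.7]
tool_rot: [-1.575, -0.003, 1.37]
force: [-0.7, 0.4, 0.4]
width: 39.9
```

```bash
python3 d.py 463.4 190.7 42 78.6
```

```text
t 2.8667 pos [463.2 190.2  44.7] rot deg [-90.25  -0.18  78.5 ] F [-0.7  0.4  0.4] w 39.9
rack xy [-130.3  411.6] units shift [ 0.012  0.068 -0.003] turn [ 0.05 -0.02  0.04]
shift if turned first [ 0.012  0.068 -0.003]
```

Call:
{"method": "apply_moves", "body": {
  "commands": [
    [[0.01,0.06,0,0.05,0,0],[0,0,0,0,0,0],[0,0,0,0,0,0]]
  ]
}}

```text
clock: 3.12
eef_pos: [463.8, 191.1, 42.9]
tool_rot: [-1.572, -0.004, 1.37]
force: [0.1, 0.0, 0.3]
width: 40.2
```

Call:
{"method": "apply_moves", "body": {
  "commands": [
    [[0,0,0,0,0,0],[0,0,0,0,0,0],[0,0,0,0,0,0],[0,0,0,0,0,0],[0,0,0,0,0,0],[0,0,0,0,0,0],[0,0,0,0,0,0],[0,0,0,0,0,0]]
  ],
  "claw": 8
}}

```text
clock: 3.78
eef_pos: [464.2, 191.1, 43.1]
tool_rot: [-1.572, -0.004, 1.37]
force: [-0.5, -0.1, -0.7]
width: 12.8
```

```bash
python3 d.py 463.4 190.7 42 78.6
```

```text
t 3.7833 pos [464.2 191.1  43.1] rot deg [-90.08  -0.26  78.5 ] F [-0.5 -0.1 -0.7] w 12.8
rack xy [-129.4  412.6] units shift [-0.014  0.026  0.017] turn [ 0.02 -0.02  0.05]
shift if turned first [-0.014  0.026  0.017]
```

Gripped (width 12.8 mm), with the foot 37 mm below the TCP. Now I'll lift and traverse.

Call:
{"method": "apply_moves", "body": {
  "commands": [
    [[0,-0.3,0,0,0,0],[0,-0.6,0,0,0,0],[0,-0.7,0,0,0,0],[0,-0.5,0,0,0,0],[0,-0.3,0,0,0,0],[-0.3,0,-0.1,0,-0.2,0],[-0.6,0,-0.22,0,-0.2,0],[-0.8,0,-0.3,0,-0.15,0]]
  ]
}}

```text
clock: 4.45
eef_pos: [472.2, 125.6, 140.5]
tool_rot: [-1.565, -0.005, 1.435]
force: [0.4, -0.0, -3.2]
width: 12.9
```

```bash
python3 d.py 532.8 -213.7 125 81.25
```

```text
t 4.45 pos [472.2 125.6 140.5] rot deg [-89.65  -0.3   82.22] F [ 0.4 -0.  -3.2] w 12.9
rack xy [-111.5  349.1] units shift [-8.202  0.329 -2.651] turn [-0.07  0.2   0.06]
shift if turned first [-8.154  0.388 -2.788]
```

Call:
{"method": "apply_moves", "body": {
  "commands": [
    [[-0.85,0.03,-0.28,0,0,0],[-0.85,0.03,-0.28,0,0,0],[-0.85,0.03,-0.28,0,0,0],[-0.85,0.03,-0.28,0,0,0],[-0.85,0.03,-0.28,0,0,0],[-0.85,0.03,-0.28,0,0,0],[-0.6,0,-0.2,0,0,0],[-0.3,0,-0.1,0,0,0]]
  ]
}}

```text
clock: 5.12
eef_pos: [515.9, -138.1, 128.4]
tool_rot: [-1.559, -0.003, 1.436]
force: [-0.6, 0.6, -3.5]
width: 12.9
```

Call:
{"method": "apply_moves", "body": {
  "commands": [
    [[0,0,0,0,0,0],[0,0,0,0,0,0]]
  ]
}}

```text
clock: 5.28
eef_pos: [514.6, -143.3, 127.3]
tool_rot: [-1.557, -0.001, 1.428]
force: [-0.1, 0.5, -4.2]
width: 12.9
```

```bash
python3 d.py 532.8 -213.7 110 81.25
```

```text
t 5.2833 pos [ 514.6 -143.3  127.3] rot deg [-8.92e+01 -3.00e-02  8.18e+01] F [-0.1  0.5 -4.2] w 12.9
rack xy [-28.7  89.7] units shift [-1.676  0.422 -0.707] turn [-0.16  0.11  0.01]
shift if turned first [-1.669  0.432 -0.717]
```

Call:
{"method": "apply_moves", "body": {
  "commands": [
    [[-0.4,0.05,-0.2,-0.1,0.1,0],[-0.5,0.1,-0.2,-0.05,0,0],[-0.4,0.1,-0.2,0,0,0],[-0.25,0.1,-0.1,0,0,0],[-0.1,0,0,0,0,0],[0,0,0,0,0,0],[0,0,0,0,0,0]]
  ]
}}

```text
clock: 5.87
eef_pos: [530.7, -201.5, 110.4]
tool_rot: [-1.562, -0.008, 1.433]
force: [0.4, 0.3, -2.3]
width: 12.9
```

```bash
python3 d.py 532.8 -213.7 90 81.25
```

```text
t 5.8667 pos [ 530.7 -201.5  110.4] rot deg [-89.48  -0.49  82.09] F [ 0.4  0.3 -2.3] w 12.9
rack xy [-3.9 34.7] units shift [-0.298  0.506 -0.097] turn [-0.1   0.17  0.1 ]
shift if turned first [-0.293  0.509 -0.097]
```

Call:
{"method": "apply_moves", "body": {
  "commands": [
    [[-0.15,0.1,-0.05,-0.1,0.15,0.1],[-0.12,0.15,-0.04,0,0,0],[0,0.15,0,0,0,0],[0,0.05,0,0,0,0],[0,0,0,0,0,0],[0,0,0,0,0,0]]
  ]
}}

```text
clock: 6.37
eef_pos: [532.5, -208.4, 90.5]
tool_rot: [-1.569, -0.001, 1.424]
force: [-0.0, -0.2, -3.8]
width: 13.1
```

```bash
python3 d.py 532.8 -213.7 85 81.25;  python3 - <<'E'
from h import *
c=eyes.get_image('wrist');save(c,'pics/w2.png')
E
```

```text
t 6.3667 pos [ 532.5 -208.4   90.5] rot deg [-8.992e+01 -8.000e-02  8.160e+01] F [-0.  -0.2 -3.8] w 13.1
rack xy [-1.1 28.2] units shift [-0.131  0.137 -0.028] turn [-0.02  0.07  0.02]
shift if turned first [-0.131  0.137 -0.029]
```

View pics/w2.png

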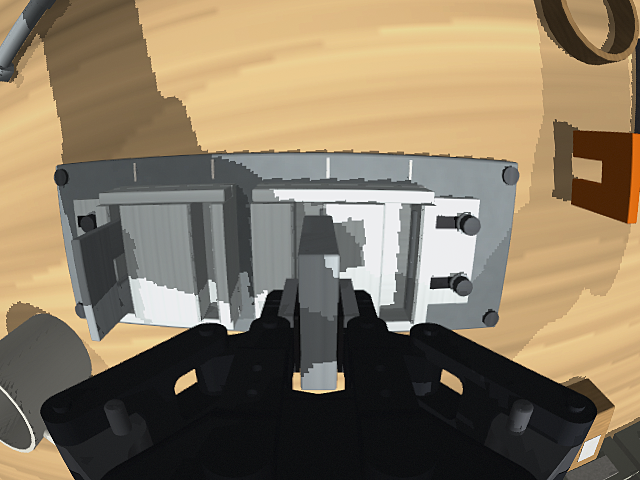

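The wrist view shows plate14 just above the rack. The 14 slot peeks out behind it near (305,210), slightly to the tool -x side, which matches the 5 mm still to go. I'll shift and lower.

Call:
{"method": "apply_moves", "body": {
  "commands": [
    [[-0.11,0,-0.02,-0.02,0.07,0.02],[-0.03,0.06,0,0,0,0],[0,0.06,0,0,0,0],[0,0,0,0,0,0],[0,0,0,0,0,0]]
  ]
}}

```text
clock: 6.83
eef_pos: [532.9, -214.9, 85.8]
tool_rot: [-1.573, 0.001, 1.417]
force: [0.1, -0.7, -2.4]
width: 13.0
```

```bash
python3 d.py 532.8 -213.7 79 81.25
```

```text
t 6.8333 pos [ 532.9 -214.9   85.8] rot deg [-9.011e+01  4.000e-02  8.120e+01] F [ 0.1 -0.7 -2.4] w 13.0
rack xy [ 0.3 21.8] units shift [0.03  0.171 0.009] turn [ 0.02 -0.01 -0.01]
shift if turned first [0.03  0.171 0.008]
```

Call:
{"method": "apply_moves", "body": {
  "commands": [
    [[0.03,0.03,0,0.02,0,0],[0,0.05,0,0,0,0],[0,0.05,0,0,0,0],[0,0,0,0,0,0]]
  ]
}}

```text
clock: 7.17
eef_pos: [533.3, -213.5, 80.3]
tool_rot: [-1.571, 0.001, 1.417]
force: [-0.6, 0.0, -3.4]
width: 12.8
```

```bash
python3 d.py 532.8 -213.7 79 81.25
```

```text
t 7.1667 pos [ 533.3 -213.5   80.3] rot deg [-9.002e+01  3.000e-02  8.120e+01] F [-0.6  0.  -3.4] w 12.8
rack xy [ 0.5 23.2] units shift [-0.007  0.032  0.012] turn [ 0.   -0.01 -0.01]
shift if turned first [-0.007  0.032  0.012]
```

The foot is 2.7 mm below the top face with no contact force, so it has dropped into the mouth. I'll continue gently.

Call:
{"method": "apply_moves", "body": {
  "commands": [
    [[0,0.05,0,0,0,0],[0,0.05,0,0,0,0],[0,0.05,0,0,0,0],[0,0.02,0,0,0,0],[0,0,0,0,0,0]]
  ]
}}

```text
clock: 7.58
eef_pos: [533.6, -213.9, 73.1]
tool_rot: [-1.572, 0.001, 1.417]
force: [0.4, -0.6, -2.2]
width: 13.0
```

```bash
python3 d.py 532.8 -213.7 59 81.25
```

```text
t 7.5833 pos [ 533.6 -213.9   73.1] rot deg [-9.006e+01  7.000e-02  8.121e+01] F [ 0.4 -0.6 -2.2] w 13.0
rack xy [ 0.9 22.9] units shift [0.003 0.352 0.022] turn [ 0.01 -0.01 -0.01]
shift if turned first [0.003 0.352 0.021]
```

Call:
{"method": "apply_moves", "body": {
  "commands": [
    [[0,0.06,0,0,0,0],[0,0.06,0,0,0,0],[0,0.06,0,0,0,0],[0,0.06,0,0,0,0],[0,0,0,0,0,0]]
  ]
}}

```text
clock: 8.0
eef_pos: [534.5, -214.6, 65.3]
tool_rot: [-1.575, 0.002, 1.417]
force: [0.2, 0.0, -3.3]
width: 12.8
```

```bash
python3 d.py 532.8 -213.7 59 81.25
```

```text
t 8.0 pos [ 534.5 -214.6   65.3] rot deg [-90.22   0.12  81.16] F [ 0.2  0.  -3.3] w 12.8
rack xy [ 1.8 22.3] units shift [0.016 0.158 0.046] turn [ 0.04 -0.02 -0.02]
shift if turned first [0.016 0.158 0.045]
```

Call:
{"method": "apply_moves", "body": {
  "commands": [
    [[0,0.05,0.02,0.03,0,0],[0,0.05,0.01,0,0,0],[0,0.03,0,0,0,0],[0,0,0,0,0,0]]
  ]
}}

```text
clock: 8.33
eef_pos: [534.7, -214.6, 60.4]
tool_rot: [-1.575, 0.002, 1.417]
force: [0.1, 0.2, 1.9]
width: 13.1
```

```bash
python3 d.py 532.8 -213.7 59 81.25
```

```text
t 8.3333 pos [ 534.7 -214.6   60.4] rot deg [-90.23   0.13  81.17] F [0.1 0.2 1.9] w 13.1
rack xy [ 2.  22.3] units shift [0.016 0.036 0.051] turn [ 0.05 -0.02 -0.03]
shift if turned first [0.016 0.036 0.051]
```

Force is now about 5 N above the hanging weight, with 1.4 mm left to go. I'll press a little more.

Call:
{"method": "apply_moves", "body": {
  "commands": [
    [[0,0.04,0,0,0,0],[0,0.04,0,0,0,0],[0,0.02,0,0,0,0]]
  ]
}}

```text
clock: 8.58
eef_pos: [534.9, -214.7, 59.0]
tool_rot: [-1.575, 0.003, 1.416]
force: [-1.3, 0.4, 5.5]
width: 12.8
```

```bash
python3 d.py 532.8 -213.7 59 81.25
```

```text
t 8.5833 pos [ 534.9 -214.7   59. ] rot deg [-90.26   0.15  81.15] F [-1.3  0.4  5.5] w 12.8
rack xy [ 2.3 22.3] units shift [0.017 0.    0.057] turn [ 0.05 -0.02 -0.03]
shift if turned first [0.017 0.001 0.057]
```

Call:
{"method": "apply_moves", "body": {
  "commands": [
    [[0,0.05,0,0,0,0],[0,0.05,0,0,0,0],[0,0.04,0,0,0,0]]
  ]
}}

```text
clock: 8.83
eef_pos: [535.0, -214.7, 59.0]
tool_rot: [-1.576, 0.003, 1.416]
force: [-2.1, 0.6, 15.1]
width: 13.2
```

```bash
python3 d.py 532.8 -213.7 59 81.25
```

```text
t 8.8333 pos [ 535.  -214.7   59. ] rot deg [-90.31   0.19  81.14] F [-2.1  0.6 15.1] w 13.2
rack xy [ 2.3 22.3] units shift [0.016 0.    0.058] turn [ 0.06 -0.02 -0.04]
shift if turned first [0.016 0.001 0.058]
```

TCP stays at 59.0 (the expected home height) while the force climbs to 15 N, so it is on the floor. Now I'll release and rise.

Call:
{"method": "apply_moves", "body": {
  "commands": [
    [[0,-0.02,0,0,0,0],[0,0,0,0,0,0],[0,0,0,0,0,0],[0,0,0,0,0,0],[0,0,0,0,0,0]]
  ],
  "claw": 35
}}

```text
clock: 9.25
eef_pos: [534.8, -214.3, 58.8]
tool_rot: [-1.576, 0.003, 1.417]
force: [-0.0, -0.5, -0.3]
width: 34.8
```

Call:
{"method": "apply_moves", "body": {
  "commands": [
    [[0,-0.3,0,0,0,0],[0,-0.5,0,0,0,0],[0,-0.6,0,0,0,0],[0,-0.5,0,0,0,0],[0.4,-0.3,0.1,0,0,0],[0.7,0,0.25,0,0.15,0],[0.8,0,0.28,0,0.15,0],[0.8,0,0.28,0,0.15,0]]
  ]
}}

```text
clock: 9.92
eef_pos: [517.2, -108.6, 153.4]
tool_rot: [-1.58, 0.007, 1.36]
force: [0.7, -0.0, 0.5]
width: 35.6
```

```bash
python3 d.py 449 115 140 78.6
```

```text
t 9.9167 pos [ 517.2 -108.6  153.4] rot deg [-90.53   0.4   77.9 ] F [ 0.7 -0.   0.5] w 35.6
rack xy [-31.4 124.4] units shift [5.111 0.273 2.842] turn [ 0.11 -0.14 -0.08]
shift if turned first [5.143 0.335 2.777]
```

Call:
{"method": "apply_moves", "body": {
  "commands": [
    [[0.8,0,0.45,0,0,0],[0.8,0,0.45,0,0,0],[0.8,0.05,0.45,0,0,0],[0.7,0.1,0.4,0,0,0],[0.4,0.1,0.25,0,0,0],[0.2,0,0.1,0,0,0],[0,0,0,0,0,0],[0,0,0,0,0,0]]
  ]
}}

```text
clock: 10.58
eef_pos: [463.6, 70.1, 147.3]
tool_rot: [-1.587, 0.0, 1.372]
force: [0.6, 0.5, -0.3]
width: 35.1
```

```bash
python3 d.py 449 115 100 78.6
```

```text
t 10.5833 pos [463.6  70.1 147.3] rot deg [-9.09e+01  2.00e-02  7.86e+01] F [ 0.6  0.5 -0.3] w 35.1
rack xy [-111.5  292.9] units shift [1.028 1.172 0.599] turn [ 0.18  0.   -0.  ]
shift if turned first [1.028 1.182 0.581]
```

Call:
{"method": "apply_moves", "body": {
  "commands": [
    [[0.4,0.2,0.2,0.1,0,0],[0.4,0.35,0.2,0.05,0,0],[0.2,0.35,0.15,0,0,0],[0,0.2,0,0,0,0],[0,0,0,0,0,0],[0,0,0,0,0,0]]
  ]
}}

```text
clock: 11.08
eef_pos: [455.8, 107.7, 104.4]
tool_rot: [-1.581, 0.001, 1.36]
force: [0.8, -0.2, 0.1]
width: 35.3
```

```bash
python3 d.py 449 115 42 78.6
python3 - <<'E'
from h import *
c=eyes.get_image('wrist');I=c['image'];save(c,'pics/w3.png')
import pickle;pickle.dump(c,open('w3.pkl','wb'))
E
```

```text
t 11.0833 pos [455.8 107.7 104.4] rot deg [-9.060e+01  3.000e-02  7.793e+01] F [ 0.8 -0.2  0.1] w 35.3
rack xy [-125.  329.] units shift [0.143 1.557 0.221] turn [ 0.12 -0.13 -0.01]
shift if turned first [0.144 1.559 0.203]
```

View pics/w3.png

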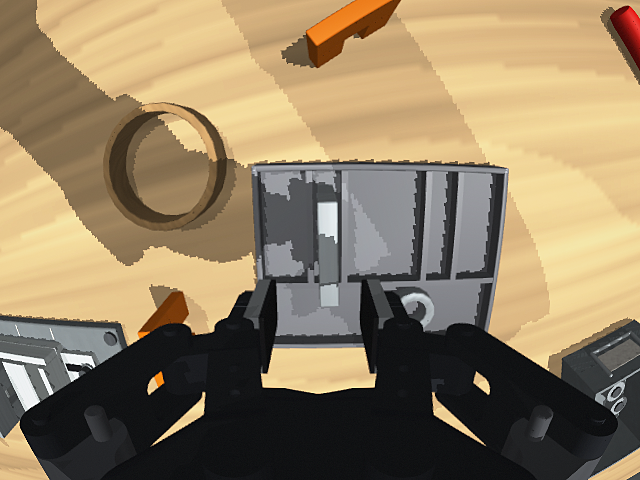

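The wrist view shows plate10's top face at (318..338, 202..306) between the fingers, with the ring at (412,312) clear of the path.

Run:
```python
from h import *
import pickle
c=pickle.load(open('w3.pkl','rb'))
P=np.array([fonz(c,p,70)[:2] for p in((317,202),(338,202),(339,306),(320,306))])
print(np.round(P,1),P.mean(0))
```

```text
[[421.4 115.4]
 [423.5 125.3]
 [477.7 115.2]
 [475.6 105.4]] [449.58689387 115.3223419 ]
```

Call:
{"method": "apply_moves", "body": {
  "commands": [
    [[0.14,0.2,0.18,0.1,-0.13,0],[0,0.4,0.02,0,0,0],[0,0.4,0.02,0,0,0],[0,0.2,0.02,0,0,0],[0,0.1,0,0,0,0],[0,0,0,0,0,0]]
  ]
}}

```text
clock: 11.63
eef_pos: [450.8, 112.9, 52.3]
tool_rot: [-1.578, -0.002, 1.366]
force: [-0.4, 0.2, 0.2]
width: 35.2
```

```bash
python3 d.py 449 115 43 78.6
```

```text
t 11.6333 pos [450.8 112.9  52.3] rot deg [-90.4   -0.1   78.28] F [-0.4  0.2  0.2] w 35.2
rack xy [-130.8  333.3] units shift [0.041 0.232 0.056] turn [ 0.08 -0.06  0.02]
shift if turned first [0.042 0.232 0.054]
```

Call:
{"method": "apply_moves", "body": {
  "commands": [
    [[0.05,0.12,0.04,0.08,-0.06,0],[0,0.08,0.01,0,0,0],[0,0.03,0,0,0,0],[0,0,0,0,0,0],[0,0,0,0,0,0]]
  ]
}}

```text
clock: 12.05
eef_pos: [450.3, 115.7, 43.6]
tool_rot: [-1.572, -0.003, 1.372]
force: [-0.1, -0.5, 0.3]
width: 35.0
```

```bash
python3 d.py 449.6 115.3 43 78.6
```

```text
t 12.05 pos [450.3 115.7  43.6] rot deg [-90.08  -0.17  78.6 ] F [-0.1 -0.5  0.3] w 35.0
rack xy [-131.7  336. ] units shift [-0.014  0.015  0.015] turn [ 0.02 -0.    0.03]
shift if turned first [-0.014  0.015  0.015]
```

Call:
{"method": "apply_moves", "body": {
  "commands": [
    [[0,0,0,0,0,0],[0,0,0,0,0,0],[0,0,0,0,0,0],[0,0,0,0,0,0],[0,0,0,0,0,0],[0,0,0,0,0,0],[0,0,0,0,0,0],[0,0,0,0,0,0]]
  ],
  "claw": 4
}}

```text
clock: 12.72
eef_pos: [450.4, 115.7, 44.1]
tool_rot: [-1.573, -0.003, 1.372]
force: [1.1, -0.5, -0.6]
width: 8.8
```

```bash
python3 d.py 449.6 115.3 43 78.6
```

```text
t 12.7167 pos [450.4 115.7  44.1] rot deg [-90.12  -0.18  78.59] F [ 1.1 -0.5 -0.6] w 8.8
rack xy [-131.5  336. ] units shift [-0.014  0.028  0.018] turn [ 0.02 -0.    0.04]
shift if turned first [-0.014  0.028  0.018]
```

Call:
{"method": "apply_moves", "body": {
  "commands": [
    [[0,-0.3,0,0,0,0],[0,-0.6,0,0,0,0],[0,-0.8,0,0,0,0],[0,-0.6,0,0,0,0],[0,-0.4,0,0,0,0],[-0.3,-0.1,-0.1,0,-0.2,0],[-0.6,0,-0.2,0,-0.2,0],[-0.8,0,-0.27,0,-0.1,0]]
  ]
}}

```text
clock: 13.38
eef_pos: [459.1, 50.5, 160.5]
tool_rot: [-1.57, -0.006, 1.432]
force: [-0.4, -0.5, -2.2]
width: 9.3
```

```bash
python3 d.py 524 -271 150 81.25
```

```text
t 13.3833 pos [459.1  50.5 160.5] rot deg [-89.93  -0.32  82.04] F [-0.4 -0.5 -2.2] w 9.3
rack xy [-113.1  272.9] units shift [-7.737  0.216 -2.721] turn [-0.01  0.16  0.06]
shift if turned first [-7.698  0.263 -2.826]
```

Plate10 is held with the foot 38 mm below the TCP. Traversing at a height that clears plate14.

Call:
{"method": "apply_moves", "body": {
  "commands": [
    [[-0.85,0,-0.3,0,0,0],[-0.85,0,-0.3,0,0,0],[-0.85,0,-0.3,0,0,0],[-0.85,0,-0.3,0,0,0],[-0.85,0,-0.3,0,0,0],[-0.85,0,-0.3,0,0,0],[-0.8,0,-0.3,0,0,0],[-0.6,0,-0.2,0,0,0]]
  ]
}}

```text
clock: 14.05
eef_pos: [513.6, -232.3, 158.7]
tool_rot: [-1.568, -0.006, 1.436]
force: [-0.5, -0.5, -1.4]
width: 8.9
```

```bash
python3 d.py 524 -271 140 81.25
```

```text
t 14.05 pos [ 513.6 -232.3  158.7] rot deg [-89.84  -0.35  82.3 ] F [-0.5 -0.5 -1.4] w 8.9
rack xy [-16.1   1.6] units shift [-0.926  0.46  -0.388] turn [-0.03  0.21  0.07]
shift if turned first [-0.916  0.467 -0.404]
```

Call:
{"method": "apply_moves", "body": {
  "commands": [
    [[-0.3,0,-0.15,0,0.2,0],[-0.25,0,-0.15,0,0,0],[-0.15,0.1,-0.05,0,0,0],[0,0.1,0,0,0,0],[0,0.1,0,0,0,0],[0,0,0,0,0,0],[0,0,0,0,0,0]]
  ]
}}

```text
clock: 14.63
eef_pos: [519.3, -270.7, 142.5]
tool_rot: [-1.563, -0.004, 1.407]
force: [-0.2, 0.4, -2.2]
width: 8.9
```

```bash
python3 d.py 524 -271 110 81.25
```

```text
t 14.6333 pos [ 519.3 -270.7  142.5] rot deg [-89.54  -0.22  80.63] F [-0.2  0.4 -2.2] w 8.9
rack xy [ -4.6 -35.4] units shift [ 0.008  0.813 -0.123] turn [-0.09 -0.12  0.04]
shift if turned first [ 0.01   0.814 -0.117]
```

Call:
{"method": "apply_moves", "body": {
  "commands": [
    [[0,0.3,-0.1,-0.09,-0.12,0.04],[0,0.4,0,0,0,0],[0,0.3,0,0,0,0],[0,0.15,0,0,0,0],[0,0,0,0,0,0],[0,0,0,0,0,0]]
  ]
}}

```text
clock: 15.13
eef_pos: [524.5, -263.8, 96.1]
tool_rot: [-1.571, -0.003, 1.428]
force: [0.2, -0.5, -1.6]
width: 9.0
```

```bash
python3 d.py 524 -271 86 81.25
```

```text
t 15.1333 pos [ 524.5 -263.8   96.1] rot deg [-90.02  -0.2   81.8 ] F [ 0.2 -0.5 -1.6] w 9.0
rack xy [ -0.5 -27.8] units shift [-0.18   0.251 -0.012] turn [0.   0.11 0.04]
shift if turned first [-0.179  0.252 -0.014]
```

Call:
{"method": "apply_moves", "body": {
  "commands": [
    [[-0.14,0.05,0,0,0.11,0.04],[-0.05,0.1,0,0,0,0],[0,0.06,0,0,0,0],[0,0,0,0,0,0],[0,0,0,0,0,0]]
  ]
}}

```text
clock: 15.55
eef_pos: [524.8, -272.4, 89.3]
tool_rot: [-1.575, 0.002, 1.418]
force: [-0.0, 0.2, -1.4]
width: 9.0
```

```bash
python3 d.py 524 -271 84 81.25
```

```text
t 15.55 pos [ 524.8 -272.4   89.3] rot deg [-9.023e+01  9.000e-02  8.123e+01] F [-0.   0.2 -1.4] w 9.0
rack xy [  1.  -36.2] units shift [0.031 0.132 0.025] turn [ 0.05 -0.   -0.02]
shift if turned first [0.031 0.132 0.024]
```

Call:
{"method": "apply_moves", "body": {
  "commands": [
    [[0.025,0.04,0.02,0.05,0,0],[0,0.05,0,0,0,0],[0,0.05,0,0,0,0],[0,0.05,0,0,0,0],[0,0,0,0,0,0]]
  ]
}}

```text
clock: 15.97
eef_pos: [524.4, -271.3, 81.5]
tool_rot: [-1.571, 0.002, 1.417]
force: [-0.0, 0.4, -1.3]
width: 8.9
```

```bash
python3 d.py 524 -271 60 81.25
```

```text
t 15.9667 pos [ 524.4 -271.3   81.5] rot deg [-90.01   0.1   81.21] F [-0.   0.4 -1.3] w 8.9
rack xy [  0.5 -35.3] units shift [0.008 0.537 0.011] turn [ 0.   -0.01 -0.02]
shift if turned first [0.007 0.537 0.011]
```

Call:
{"method": "apply_moves", "body": {
  "commands": [
    [[0,0.05,0,0,0,0],[0,0.05,0,0,0,0],[0,0.05,0,0,0,0],[0,0.03,0,0,0,0],[0,0,0,0,0,0]]
  ]
}}

```text
clock: 16.38
eef_pos: [524.5, -271.8, 73.5]
tool_rot: [-1.571, 0.002, 1.417]
force: [0.1, -0.7, -2.0]
width: 8.8
```

```bash
python3 d.py 524 -271 60 81.25
```

```text
t 16.3833 pos [ 524.5 -271.8   73.5] rot deg [-90.03   0.13  81.21] F [ 0.1 -0.7 -2. ] w 8.8
rack xy [  0.7 -35.7] units shift [0.019 0.337 0.016] turn [ 0.01 -0.01 -0.03]
shift if turned first [0.018 0.337 0.016]
```

Call:
{"method": "apply_moves", "body": {
  "commands": [
    [[0,0.06,0,0,0,0],[0,0.06,0,0,0,0],[0,0.06,0,0,0,0],[0,0.06,0,0,0,0],[0,0,0,0,0,0]]
  ]
}}

```text
clock: 16.8
eef_pos: [525.4, -272.0, 67.0]
tool_rot: [-1.574, 0.003, 1.417]
force: [0.1, -1.1, -7.2]
width: 9.0
```

```bash
python3 d.py 524 -271 60 81.25
```

```text
t 16.8 pos [ 525.4 -272.    67. ] rot deg [-90.16   0.16  81.18] F [ 0.1 -1.1 -7.2] w 9.0
rack xy [  1.5 -35.8] units shift [0.02  0.174 0.038] turn [ 0.03 -0.01 -0.03]
shift if turned first [0.02  0.174 0.038]
```

Call:
{"method": "apply_moves", "body": {
  "commands": [
    [[0,0.06,0.01,0.03,0,0],[0,0.06,0.01,0,0,0],[0,0.05,0,0,0,0],[0,0.03,0,0,0,0]]
  ]
}}

```text
clock: 17.13
eef_pos: [526.0, -272.1, 61.3]
tool_rot: [-1.574, 0.003, 1.417]
force: [-2.0, 1.3, 5.7]
width: 8.5
```

```bash
python3 d.py 524 -271 60 81.25
```

```text
t 17.1333 pos [ 526.  -272.1   61.3] rot deg [-90.17   0.19  81.18] F [-2.   1.3  5.7] w 8.5
rack xy [  2.2 -35.8] units shift [0.02  0.033 0.054] turn [ 0.03 -0.01 -0.04]
shift if turned first [0.02  0.033 0.054]
```

Call:
{"method": "apply_moves", "body": {
  "commands": [
    [[0,0.05,0,0,0,0],[0,0.05,0,0,0,0],[0,0.04,0,0,0,0]]
  ]
}}

```text
clock: 17.38
eef_pos: [526.2, -272.2, 60.1]
tool_rot: [-1.574, 0.004, 1.416]
force: [-2.6, -0.5, 11.5]
width: 9.1
```

```bash
python3 d.py 524 -271 60 81.25
```

```text
t 17.3833 pos [ 526.2 -272.2   60.1] rot deg [-90.18   0.22  81.16] F [-2.6 -0.5 11.5] w 9.1
rack xy [  2.4 -35.9] units shift [0.022 0.002 0.059] turn [ 0.04 -0.02 -0.04]
shift if turned first [0.022 0.002 0.059]
```

Call:
{"method": "apply_moves", "body": {
  "commands": [
    [[0,0.05,0,0,0,0],[0,0.05,0,0,0,0],[0,0.05,0,0,0,0]]
  ]
}}

```text
clock: 17.63
eef_pos: [526.2, -272.2, 60.1]
tool_rot: [-1.575, 0.005, 1.416]
force: [-3.8, 2.1, 17.2]
width: 9.1
```

```bash
python3 d.py 524 -271 60 81.25
```

```text
t 17.6333 pos [ 526.2 -272.2   60.1] rot deg [-90.22   0.26  81.15] F [-3.8  2.1 17.2] w 9.1
rack xy [  2.4 -35.9] units shift [0.021 0.002 0.06 ] turn [ 0.04 -0.02 -0.05]
shift if turned first [0.021 0.002 0.06 ]
```

The height holds at 60.1 as the force rises, so it is on the floor. I'll release and retreat.

Call:
{"method": "apply_moves", "body": {
  "commands": [
    [[0,-0.02,0,0,0,0],[0,0,0,0,0,0],[0,0,0,0,0,0],[0,0,0,0,0,0],[0,0,0,0,0,0]]
  ],
  "claw": 30
}}

```text
clock: 18.05
eef_pos: [527.3, -272.3, 61.7]
tool_rot: [-1.577, 0.005, 1.417]
force: [-0.7, 1.1, -0.0]
width: 30.2
```

Call:
{"method": "apply_moves", "body": {
  "commands": [
    [[0,-0.3,0,0,0,0],[0,-0.5,0,0,0,0],[0,-0.6,0,0,0,0],[0,-0.6,0,0,0,0],[0,-0.5,0,0,0,0],[0.5,0,0.4,0,0,0],[0.7,0,0.6,0,0,0],[0.6,0,0.5,0,0,0]]
  ]
}}

```text
clock: 18.72
eef_pos: [481.1, -196.6, 168.9]
tool_rot: [-1.584, 0.009, 1.407]
force: [-0.2, 0.5, -1.1]
width: 30.2
```

Call:
{"method": "apply_moves", "body": {
  "commands": [
    [[0.6,0,0.6,0,0,0],[0.6,0,0.6,0,0,0],[0.6,0,0.6,0,0,0],[0.3,0,0.3,0,0,0],[0,0,0,0,0,0],[0,0,0,0,0,0],[0,0,0,0,0,0],[0,0,0,0,0,0]]
  ]
}}

```text
clock: 19.38
eef_pos: [407.2, -92.1, 172.3]
tool_rot: [-1.589, 0.008, 1.413]
force: [-0.3, -0.5, 0.4]
width: 29.9
```

```bash
python3 - <<'E'
from h import *
t=eyes.get_image('top');s=eyes.get_image('side')
a=cv2.resize(t['image'][195:285,340:500],(800,300),interpolation=cv2.INTER_CUBIC)
b=cv2.resize(s['image'][235:360,300:460],(400,300),interpolation=cv2.INTER_CUBIC)
c=cv2.resize(s['image'],(400,300))
cv2.imwrite('pics/end.png',np.vstack([a,np.hstack([b,c])])[:,:,::-1])
E
python3 d.py 0 0 0 0
```

```text
t 19.4833 pos [407.2 -92.4 172.1] rot deg [-91.05   0.45  80.95] F [ 0.5  0.3 -1. ] w 30.4
rack xy [-142.6  123.8] units shift [ 0.712  4.106 10.493] turn [ 0.24 16.19  0.07]
shift if turned first [-10.179   4.303   2.309]
```

View pics/end.png

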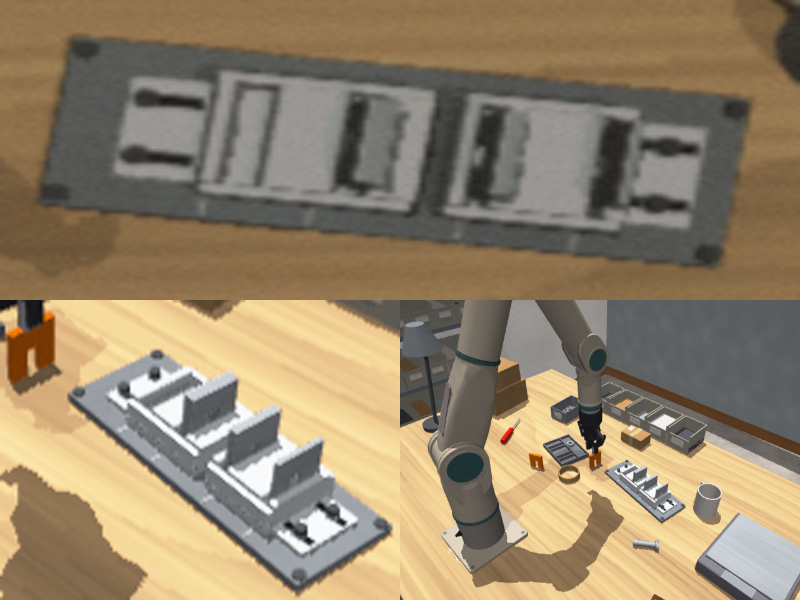

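The end view shows both plates upright in their slots, level with the fixed 6 mm plate. The robot is clear and the bystanders look unmoved. Handing in.

```bash
python3 -c "
from cell import finish_job
print(finish_job())"
```

```text
the job is handed in; nothing more can be done
None
```

I put both plates away and handed the job in at about 19.5 s of the 72 s allowed; `finish_job` gave no verdict. The 14 mm plate is in the 14 slot (rack y ≈ +22.5, block about 11 mm off its mark) and the 10 mm plate in the 10 slot (y ≈ -36, on its mark).

- **Seating:** each plate stopped at the height expected for the slot's floor, and didn't move further when pressed. The wrist force readings peaked at about 15 N for plate14 and 17 N for plate10.
- **Final pictures:** both plates stand upright, level with the fixed 6 mm plate. The gripper is clear of the rack, and the bystanders look unmoved, judged by eye only.
- **Slots found by sight:** the camera placed both slots well enough that each plate dropped straight in, so I did no sliding search.
- **Spring strip:** I felt plate10 being pulled down as it passed its strip (about 5 N), but saw no clear strip force for plate14, so the steady floor height is my evidence there.
- **Disagreements:** the gripper read about 1 mm under each plate's thickness (12.8–13.2 mm for plate14, 8.5–9.3 mm for plate10). At home the tool stood about 2 mm off centre along both slots, well inside the 12 mm limit.

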